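# Seat a slide cassette in the scanner and snap its clamp lever shut

## Robot

A 6-joint arm with a two-finger parallel gripper is mounted at the origin on the work surface. World frame = base frame: x ahead of the robot, y to its left, z up, the work surface at z = 0. Lengths are in m, angles in rad, forces in N, time in s.
With the tool pointing down it reaches from about 0.275 to 1 m from the base axis. Payload 8.4 kg.
Tool frame: the origin (TCP) lies on the centre line of the jaws, within the pads' length; the fingertips stand 17 mm ahead of it and the grasp point (between the pads) lies 2 mm behind it (bot.tcp_to_tips is the y of the fingertips in the tool frame, in m); y points along the fingers, z is the direction in which the jaws open and shut, and the axes are right-handed (so a half turn about y gives the same grasp; the last joint's range is limited). The gripper opens to 85 mm and grips with 20 to 120 N. Pads are 22 mm wide; open, the fingers measure 114 mm over their backs; the gripper's body (76 mm by 85 mm) begins 54 mm behind the grasp point. The pads swing forward as they close: fully open they stand 13 mm farther back than shut.
Start: joints at [1.308, 0.353, 1.633, -0, 1.155, -0.002], TCP at [0.161, 0.604, 0.248] pointing down, gripper open.
Joint ranges: [-2.63, 2.63], [-0.92, 2.1], [0.06, 2.66], [-1.3, 4.44], [0, 2.69], [-3.02, 3.02]. Speed limits (rad/s): [2.22, 2.22, 2.79, 3.14, 3.14, 3.14].

## Interface

Orientations are given as a unit quaternion [x, y, z, w].
In Python, from workcell import bot, hand, kinematics, get_obs, vision, hand_in gives the robot as it stands. The module is installed in compiled form; this text tells all that it offers. Calls block until the motion is done:
- bot.reach(position, orientation): joint-space move of the TCP to a pose.
- bot.servo_line(position, ori=None, velocity=0.15): straight line of the TCP; ori=None keeps the orientation; velocity is the mean speed in m/s.
- bot.goto_joints(angles): joint-space move.
- hand.move_gripper(opening, strength=None): finger opening in m; strength is the grip in N (None keeps the last); returns when the fingers have stopped.
- bot.dwell(seconds).
- kinematics.solve_ik(position, orientation): joint angles nearest the present ones, or None.
- get_obs(): the state.
- vision.read_camera(name): name is "side" or "top" or "wrist"; returns a dict with "frame" (384x512x3 uint8, red, green, blue), "intrinsics" (3x3 intrinsics, pixels), "view" (4x4, takes a point from world to camera coordinates). Camera axes: x right, y down, z forward; pixel columns grow to the right and rows downward; lengths in m; the calibration is good to about 2 mm. A picture is of the moment at which its call begins. There is no depth.
A pose or a line that the arm cannot do raises bot.IKError and nothing moves.
- hand_in(): hands the job in, once; it reports no verdict.
The state is a dict: "time_s": time; "joint_pos": joint angles; "joint_vel": joint speeds; "joint_efforts": joint torques, N m; "position": TCP position; "orientation": TCP orientation; "wrist_force": force on the tool from outside, world axes, zero at the start; "ft_torque": the same for the moment, N m; "gripper_width": finger opening in m.
Only numpy, scipy, OpenCV 4.12 (cv2) and the standard library are available. Lean on these libraries where they do the work, as an engineer would, in place of code of your own. Each camera call takes 0.05 s, during which the arm holds its last target. There are 200 camera calls.

## Task

Load the slide scanner: with a fingertip, slide the blue cassette along its channel into the cream scanner module until it rests fully home against the stop hidden inside, and keep a light, steady push of about 8 N on it there for a second. Then flip the red-knobbed clamp lever over its centre so that it snaps down over the cassette and stays closed, leaving the cassette home. Work gently, never pressing cassette or lever with more than 15 N, and leave the other things on the bench alone.

Things in the scene. Friction and masses are not known exactly. Their poses are not given: they have to be found in the camera images.
- dock: Aluminium loading dock fixed to the bench. Origin on the bench under the channel's centre line; x runs along the channel into the scanner, y towards the clamp lever's side, z up. Base plate x -115 to 150, y -60 to 60 mm, top (where the cassette slides) 10 mm up. Two dark guide bars (x -90 to 30, tops 22 mm up) leave a channel 51.6 mm wide about y = 0.
- scanner: Cream scanner module, one with the dock, same origin and axes: x 38 to 150, y -60 to 60, up to z 82 mm. A tunnel 60 mm wide and 32 mm high opens at x = 38 at dock level. The stop inside is hidden and adjustable: its rigid face lies somewhere from x = 60 to 84 mm, different each time, to be found by feel.
- cassette: Blue cassette, 125 (x) x 50 x 14 mm, 0.13-0.21 kg, loose in the channel; slides with 1-3 N, more if the finger bears down. Origin on its underside, 70 mm from the trailing and 55 from the leading end, x into the scanner. Leading 45 mm raised to 26 mm (blocks the clamp until in). Starts 25-45 mm short of the shallowest home. Home: leading face on the stop, origin 5 to 29 mm along the dock's x.
- push_face (a point): Where a fingertip pushes the cassette: on its flat upright trailing face (cassette x = -70 mm), 25 mm above its underside. The face belongs to a thumb tab 8 mm thick and 36 mm wide whose top is 37 mm above the underside; below 14 mm the face is 50 mm wide.
- lever_knob (a point): Centre of the red ball knob, 20 mm across, on the clamp lever's 10 mm steel rod, 62 mm from the hinge pin. The pin runs along the dock's x at y = 47, z = 31 mm (dock frame); the lever swings in the plane x = 7 mm. Open, it leans outwards, knob at about y = 67, z = 90 mm; closed, it leans over the cassette, knob at about y = 27, z = 90 mm.
- clamp_lever (a joint): Angle of the clamp lever: 0 open, 0.64 rad closed, upright at 0.32. Sprung over centre: pushed at the knob towards the dock's -y it resists with about 3.5 N at first (more if the finger drags across the knob instead of rising along its arc), less towards upright, then snaps to the closed end by itself and stays.
- spare: Bystander: a grey cassette of the same shape lying on the bench beside the dock, on the side away from the lever. Leave it.
- phone: Bystander: phone, 150 x 72 x 9 mm.
- slidebox: Bystander: blue slide box, 90 x 140 x 34 mm.
- oil: Bystander: small amber bottle, 28 mm across, 60 mm tall.
- mouse: Bystander: white computer mouse, 105 x 60 x 26 mm.
- dish: Bystander: clear round dish, 90 mm across, 16 mm high.
- marker: Bystander: white marker pen, 110 mm long, 14 mm thick.

How it is judged:
On the way, in this order (a step that is already met when the one before it is completed fails the run):
1. the cassette is home: it bears on the stop inside the scanner (over 0.5 N) while the fingers push it with more than 4 N, for 0.5 s (contact force between cassette and scanner above 0.5 N and contact force between the fingers and cassette above 4 N), for 0.5 s.
2. the clamp lever has snapped over to its closed end (value of joint clamp_lever above 0.56 rad), for 0.2 s.
At the end, for the whole second after the job is handed in: The clamp lever is at its closed end (above 0.56 rad) and the cassette lies flat in the channel (origin less than 14 mm above the bench, tilted under 0.06 rad), at rest, home: its origin at least 3.5 mm along the dock's x (value of joint clamp_lever above 0.56 rad and x of cassette in the frame of dock above 0.0035 m and z of cassette in the frame of dock below 0.014 m and angle between cassette's own z axis and vertical below 0.06 rad and linear speed of cassette below 0.01 m/s); the robot touches nothing.
It fails at once if the cassette is pressed by the robot with more than 15 N (contact force between any of the fingers, the arm and cassette above 15 N).
It fails at once if the clamp lever is pressed by the robot with more than 15 N (contact force between any of the fingers, the arm and clamp_lever above 15 N).
It fails at once if a bystander is moved by more than 20 mm (distance of any of spare, phone, slidebox, oil, mouse, dish, marker from where it was at the start of the episode above 0.02 m).
It also fails if it takes over 64 s, if anything falls off the work surface, if the arm or the gripper's body presses on something with over 40 N, if the wrist force passes 120 N, or if a joint passes its speed limit or range.

## Working session

There is one attempt and no reset: what is moved stays moved. The work goes in short steps, each a Python script; the robot and the scene stay as the last script left them, time stands still between calls to the robot, and variables do not carry over. Pictures are saved under pics/ and viewed, about 8 in all and at most 12, crops included, and the job is handed in when it is done.

```bash
mkdir -p pics; python3 - <<'E'
from workcell import *
import cv2,pickle
d={}
for n in("top","side"):
    r=vision.read_camera(n);d[n]=r;cv2.imwrite(f"pics/{n}0.png",r["frame"][:,:,::-1])
    print(n,r["intrinsics"].round(1).tolist(),r["view"].round(3).tolist())
pickle.dump(d,open("cam0.pkl","wb"))
o=get_obs();print(o)
print(bot.tcp_to_tips)
E
```

```text
top [[374.1, 0.0, 254.7], [0.0, 374.1, 192.9], [0.0, 0.0, 1.0]] [[-0.001, -1.0, 0.028, -0.047], [-0.99, -0.003, -0.14, 0.534], [0.14, -0.028, -0.99, 1.234], [0.0, 0.0, 0.0, 1.0]]
side [[485.3, 0.0, 257.2], [0.0, 485.3, 187.9], [0.0, 0.0, 1.0]] [[0.903, -0.43, 0.004, -0.462], [-0.209, -0.448, -0.869, 0.167], [0.376, 0.784, -0.494, 1.161], [0.0, 0.0, 0.0, 1.0]]
{'time_s': 0.1, 'joint_pos': array([ 1.30761039e+00,  3.53599478e-01,  1.63404501e+00, -2.29111672e-05,
        1.15517956e+00, -2.38175425e-03]), 'joint_vel': array([ 9.22128769e-04, -1.94862049e-03, -2.31129080e-03,  9.11786078e-05,
       -1.61192877e-04,  6.09965825e-04]), 'joint_efforts': array([-2.23331335e-03, -6.06355047e+01, -3.42822182e+01, -2.08825527e-04,
        3.99317752e-03, -5.35184526e-06]), 'position': array([0.1610546 , 0.60348697, 0.24763018]), 'orientation': array([ 0.70153603, -0.09199413,  0.09189354, -0.700671  ]), 'wrist_force': array([ 0.14160902,  0.37514574, -0.24263079]), 'ft_torque': array([0.0129018 , 0.02730529, 0.02325114]), 'gripper_width': 0.08512602141341798}
0.017
```

View pics/top0.png

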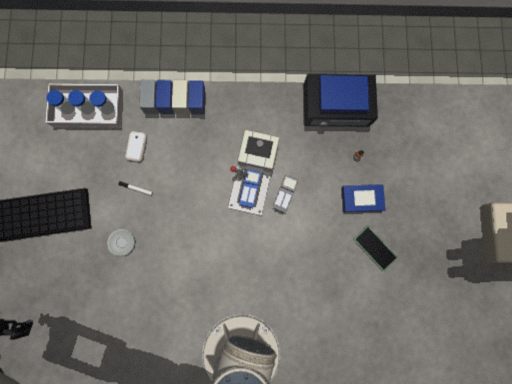

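View pics/side0.png

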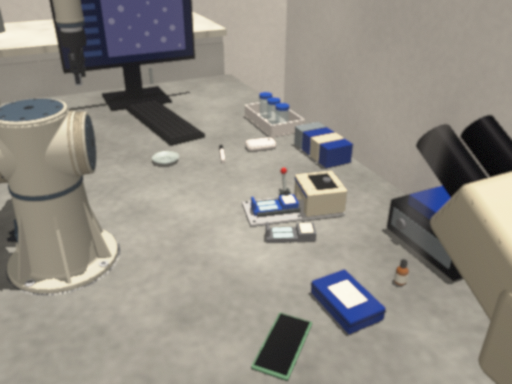

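The top view shows the dock near px (255,175), with the channel pointing up and slightly right, the scanner roof at about (259,150) and the knob at (233,169). The spare is at (286,195), on the right. The side view agrees. Next I'll go above the dock for a close look.

```bash
cat > h.py <<'E'
from workcell import *
import numpy as np, cv2, pickle
from scipy.spatial.transform import Rotation as R
def ray(r,px,z):
    V=r["view"];d=V[:3,:3].T@np.linalg.solve(r["intrinsics"],[*px,1.]);c=-V[:3,:3].T@V[:3,3]
    return c+d*(z-c[2])/d[2]
def proj(r,P):
    p=np.atleast_2d(P)@r["view"][:3,:3].T+r["view"][:3,3];p=p@r["intrinsics"].T
    return p[:,:2]/p[:,2:]
def down(a):  # jaw axis (tool z) horizontal at world yaw a, fingers down
    y=np.array([0,0,-1.]);z=np.array([np.cos(a),np.sin(a),0]);return R.from_matrix(np.c_[np.cross(y,z),y,z]).as_quat()
E
python3 - <<'E'
from h import *
d=pickle.load(open("cam0.pkl","rb"))["top"]
c=[ray(d,p,.082) for p in((245,131),(279,138),(274,172),(239,164))]
print(np.round(c,3)); ctr=np.mean(c,0)
u=(c[0]+c[1]-c[2]-c[3])[:2];yaw=np.arctan2(u[1],u[0]);print(ctr,yaw)
org=ctr[:2]-.094*np.array([np.cos(yaw),np.sin(yaw)]);print(org)
o=get_obs();print(R.from_quat(o['orientation']).as_matrix().round(2).tolist())
for k in(-1,0,1,2):print(k,kinematics.solve_ik([*(org),.35],down(yaw+k*np.pi/2)))
E
```

```text
[[ 0.737 -0.012  0.082]
 [ 0.714 -0.127  0.082]
 [ 0.597 -0.109  0.082]
 [ 0.624  0.007  0.082]]
[ 0.66804096 -0.06018108  0.082     ] -0.1611358167084195
[ 0.57525866 -0.04509978]
[[0.97, -0.0, 0.26], [-0.26, -0.0, 0.97], [0.0, -1.0, -0.0]]
-1 [-8.08386387e-02  1.97019639e-01  1.61611573e+00 -4.44089210e-16
  1.32845729e+00  1.65109350e+00]
0 [-8.08386387e-02  1.97019639e-01  1.61611573e+00 -4.44089210e-16
  1.32845729e+00  8.02971780e-02]
1 [-8.08386387e-02  1.97019639e-01  1.61611573e+00 -4.44089210e-16
  1.32845729e+00 -1.49049915e+00]
2 None
```

```bash
python3 - <<'E'
from h import *
bot.reach([.545,-.04,.36],down(-.18))
hand.move_gripper(0.0,20)
r=vision.read_camera("wrist");pickle.dump(r,open("w1.pkl","wb"))
cv2.imwrite("pics/w1.png",cv2.resize(r["frame"][:,:,::-1],(768,576),interpolation=cv2.INTER_CUBIC))
V=r["view"];print(-V[:3,:3].T@V[:3,3],V.round(2).tolist(),get_obs()['time_s'],get_obs()['position'])
E
```

```text
[0.55665496 0.0258793  0.48634016] [[0.98, -0.18, -0.0, -0.54], [-0.17, -0.95, 0.27, -0.01], [-0.05, -0.26, -0.96, 0.5], [0.0, 0.0, 0.0, 1.0]] 3.5917 [ 0.54499023 -0.04002571  0.36000124]
```

View pics/w1.png

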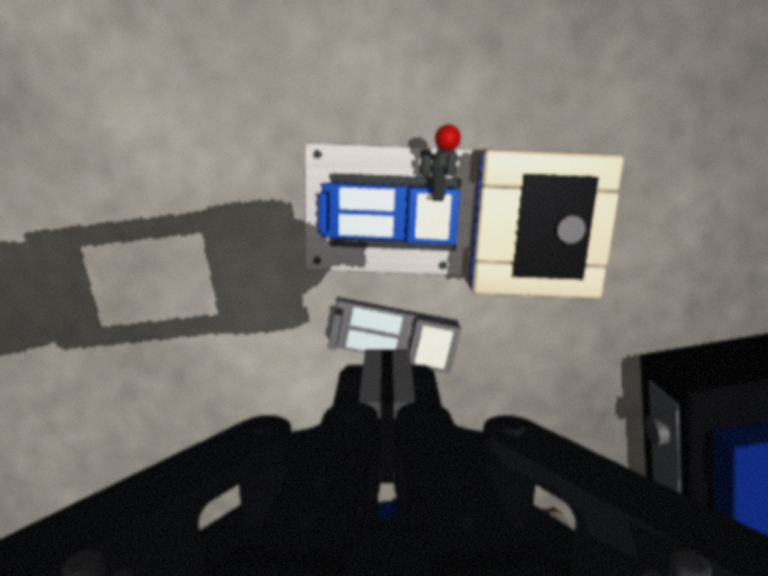

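The wrist view (×1.5 pixels) clearly shows:
- Base plate corners at (306,145) and (306,268).
- Scanner roof corners at (485,150), (623,156), (603,297) and (474,292).
- Knob at (448,137).
- Cassette tab at the left end, x≈319, and its leading edge at x≈459.

I'll fit the dock pose from these.

```bash
python3 - <<'E'
from h import *
from scipy.optimize import least_squares
r=pickle.load(open("w1.pkl","rb"))
M=np.array([[-115,60,10],[-115,-60,10],[38,60,82],[150,60,82],[150,-60,82],[38,-60,82],[7,67,90]])/1e3
px=np.array([[306,145],[306,268],[485,150],[623,156],[603,297],[474,292],[448,137]])/1.5
def W(q,P):
    c,s=np.cos(q[2]),np.sin(q[2]);P=np.atleast_2d(P);return np.c_[q[0]+c*P[:,0]-s*P[:,1],q[1]+s*P[:,0]+c*P[:,1],P[:,2]]
f=least_squares(lambda q:(proj(r,W(q,M))-px).ravel(),[.575,-.045,-.18],loss="soft_l1");q=f.x
print(q,(f.fun.reshape(-1,2)*1.5).round(1).tolist())
d=pickle.load(open("cam0.pkl","rb"))["top"]
px2=np.array((((239,164),(245,131),(279,138),(274,172))))
print((proj(d,W(q,M[[2,3,4,5]]))-px2).round(1).tolist())
def inv(p):
    c,s=np.cos(q[2]),np.sin(q[2]);a=p[:2]-q[:2];return 1e3*np.array([c*a[0]+s*a[1],-s*a[0]+c*a[1]])
for p,z in(((319,215),.047),((329,215),.047),((459,215),.036),((432,190),.036)):print(inv(ray(r,np.array(p)/1.5,z)).round(1))
np.save("q.npy",q)
E
```

```text
[ 0.58319888 -0.03546806 -0.21581581] [[-1.6, -2.1], [-0.7, 2.0], [0.3, -1.5], [4.7, -2.1], [1.4, 3.3], [-1.3, 3.7], [-0.4, 0.4]]
[[-2.3, -2.8], [-1.0, -1.6], [-0.1, -0.9], [-2.0, -3.0]]
[-96.7  -1. ]
[-87.9  -0.6]
[28.1  2.2]
[ 2.5 23.5]
```

```bash
cat >> h.py <<'E'
q=np.load("q.npy"); cs,sn=np.cos(q[2]),np.sin(q[2])
ex=np.array([cs,sn,0]);ey=np.array([-sn,cs,0])
def D(x,y,z): return np.array([q[0],q[1],0])+ex*x/1e3+ey*y/1e3+np.array([0,0,z/1e3])  # dock mm -> world
def F(n=3):  # force in dock axes, averaged
    f=[]
    for _ in range(n): f.append(get_obs()['wrist_force']);bot.dwell(.01)
    f=np.mean(f,0);return np.array([f@ex,f@ey,f[2]])
def dockpos():
    p=get_obs()['position']-np.array([q[0],q[1],0]);return 1e3*np.array([p@ex,p@ey,p[2]])
E
python3 - <<'E'
from h import *
o=down(q[2])
bot.reach(D(-145,-.8,130),o); bot.servo_line(D(-145,-.8,47),velocity=.1)
bot.dwell(.3);f0=F(10);print("f0",f0,get_obs()['time_s'])
x=-145
while x<-90:
    x+=1.5;bot.servo_line(D(x,-.8,47),velocity=.03);f=F()-f0
    if abs(f[0])>.7:print(x,f.round(2));
    if abs(f[0])>.7: break
print(dockpos(),get_obs()['time_s']);bot.dwell(.2);print(F(5)-f0);np.save("f0.npy",f0)
r=vision.read_camera("wrist");cv2.imwrite("pics/w2.png",cv2.resize(r["frame"][:,:,::-1],(768,576)))
E
```

```text
f0 [-0.11920904 -0.01391257 -0.0880695 ] 5.9583
-137.5 [ 0.73 -0.1   0.15]
[-137.40658442   -0.7983154    46.99468853] 7.3333
[-0.06472765 -0.55493104  0.16343804]
```

View pics/w2.png

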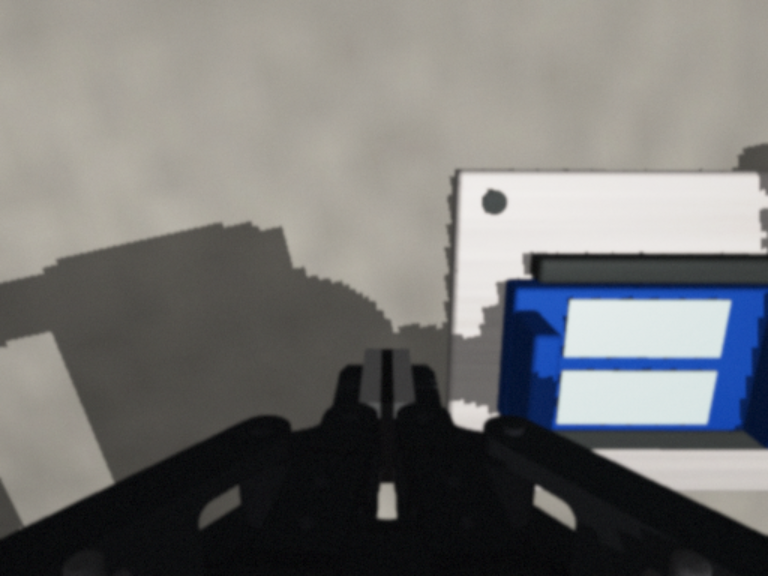

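The contact reading was false, just noise: the finger is still about 25 mm short of the tab at px x≈500. It is laterally in line. I'll carry on.

```bash
python3 - <<'E'
from h import *
f0=F(20);np.save("f0.npy",f0);print(f0)
bot.servo_line(D(-119,-.8,47),velocity=.05);bot.dwell(.1)
x=-119;n=0;L=[]
while x<-85:
    x+=1.;bot.servo_line(D(x,-.8,47),velocity=.03);f=F(4)-f0
    L.append((round(x,1),*f.round(1)))
    if f[0]<-6: break
    n=n+1 if f[0]<-.8 else 0
    if n>=10: break
for l in L: print(*l)
print(dockpos(),get_obs()['time_s'])
E
```

```text
[-0.00484358  0.04665005  0.14102597]
-118.0 0.2 -0.1 -0.3
-117.0 0.3 0.1 -0.1
-116.0 0.4 -0.3 0.0
-115.0 0.2 0.0 -0.3
-114.0 0.1 -0.1 0.4
-113.0 0.2 -0.3 0.1
-112.0 -0.2 -0.2 -0.4
-111.0 -0.4 -0.2 -0.4
-110.0 -1.5 -0.3 0.2
-109.0 -0.6 0.1 -0.6
-108.0 -0.6 -0.3 -0.8
-107.0 -0.7 -0.8 -0.8
-106.0 -0.7 -0.3 -0.4
-105.0 -1.0 0.0 -0.4
-104.0 -1.2 -0.0 -0.5
-103.0 -0.7 -0.1 -0.5
-102.0 -0.7 -0.1 -0.4
-101.0 -0.7 0.2 -0.9
-100.0 -0.7 -0.2 -0.3
-99.0 -0.7 -0.0 -0.5
-98.0 -0.7 0.3 -0.4
-97.0 -0.8 0.2 -0.5
-96.0 -0.8 -0.1 -0.4
-95.0 -1.1 -0.2 -0.8
-94.0 -0.9 0.0 -0.3
-93.0 -1.0 -0.3 -0.3
-92.0 -1.1 -0.1 -0.1
-91.0 -0.6 0.4 0.0
-90.0 -0.9 -0.3 -0.4
-89.0 -1.3 0.1 -0.6
-88.0 -0.8 -0.0 -0.5
-87.0 -1.1 0.0 -0.3
-86.0 -1.2 -0.8 -0.6
-85.0 -1.3 -0.2 -0.0
[-84.8690391   -0.78992986  47.00118893] 18.0417
```

```bash
python3 - <<'E'
from h import *
f0=np.load("f0.npy")
bot.servo_line(D(-82,-.8,47),velocity=.02)
x=-82;t0=get_obs()['time_s'];L=[]
while x<-50:
    x+=.4;bot.servo_line(D(x,-.8,47),velocity=.02)
    f=(get_obs()['wrist_force']-f0)@ex;L.append(round(f,1))
    if f<-2.3:
        bot.dwell(.05);f=F(4)-f0;print("chk",round(x,2),f.round(1),dockpos().round(2))
        if f[0]<-2.5: break
print(L,t0)
o=get_obs();print(x,o['time_s'],dockpos());np.save("x.npy",x)
E
```

```text
chk -80.8 [-3.7  0.1  2.9] [-81.16  -0.83  46.95]
[np.float64(0.1), np.float64(-1.5), np.float64(-3.5)] 18.3417
-80.79999999999998 19.175 [-81.15683401  -0.83470249  46.95316191]
```

```bash
python3 - <<'E'
from h import *
f0=np.load("f0.npy");x=float(np.load("x.npy"))
for i in range(14):
    x+=.15;bot.servo_line(D(x,-.8,47),velocity=.01);f=F(4)-f0
    print(round(x,2),f.round(1),dockpos().round(2))
    if -f[0]>6.8 or np.linalg.norm(f)>10: break
bot.dwell(.4);f=F(6)-f0;print(f.round(1),dockpos().round(2),get_obs()['time_s']);np.save("x.npy",x)
for n in("side","wrist"):
    r=vision.read_camera(n);pickle.dump(r,open(n+"3.pkl","wb"));cv2.imwrite(f"pics/{n}3.png",r["frame"][:,:,::-1])
E
```

```text
-80.65 [-1.7 -0.4  0.6] [-80.37  -0.8   46.97]
-80.5 [-1.7  0.3  0.5] [-80.33  -0.8   47.  ]
-80.35 [-1.4 -0.1  0.3] [-80.3   -0.78  47.02]
-80.2 [-1.4 -0.2  0.4] [-80.23  -0.82  46.99]
-80.05 [-1.3 -0.1  0.2] [-80.05  -0.78  47.01]
-79.9 [-1.4  0.3 -0.3] [-79.84  -0.81  47.01]
-79.75 [-1.6 -0.5  0.1] [-79.69  -0.8   47.  ]
-79.6 [-1.6 -0.1  0.5] [-79.57  -0.8   47.01]
-79.45 [-1.8 -0.3  0.4] [-79.42  -0.79  47.01]
-79.3 [-1.6 -0.3  0.2] [-79.26  -0.8   47.02]
-79.15 [-1.6  0.1  0.3] [-79.13  -0.8   47.01]
-79.0 [-1.8 -0.4  0.1] [-78.95  -0.79  47.  ]
-78.85 [-1.5 -0.4  0.5] [-78.82  -0.8   47.  ]
-78.7 [-1.1 -0.3  0.4] [-78.66  -0.8   47.01]
[-1.7 -0.3  0.1] [-78.71  -0.8   46.99] 23.5917
```

View pics/wrist3.png

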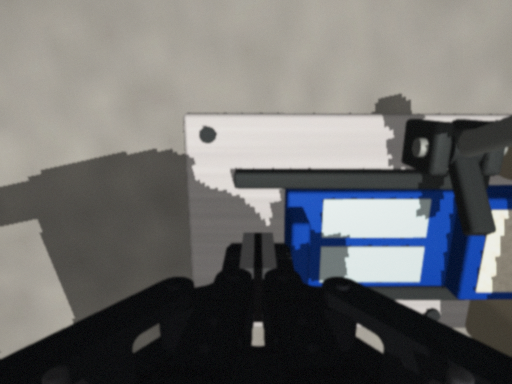

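The wrist view shows the finger on the tab at px (285,240), with the cassette's raised nose just going past the lever at px (475,200). That first resistance was only a snag and it released. I'll keep going with adaptive steps.

```bash
python3 - <<'E'
from h import *
f0=np.load("f0.npy");x=float(np.load("x.npy"));s=.4;L=[];t0=get_obs()['time_s']
while x<-48 and get_obs()['time_s']<46:
    x+=s;bot.servo_line(D(x,-.8,47),velocity=.02 if s>.2 else .01)
    f=F(1 if s>.2 else 3)-f0;L.append((round(x,2),*f.round(1)))
    s=.4 if -f[0]<2.6 else .12
    if -f[0]>6 or np.linalg.norm(f)>9:
        f=F(5)-f0;L.append(("c",*f.round(1)))
        if -f[0]>7 or np.linalg.norm(f)>9.5: break
print(*[" ".join(map(str,l)) for l in L[-22:]],sep="\n");print(len(L),t0)
np.save("x.npy",x)
for i in range(5):
    bot.dwell(.2);f=F(5)-f0;print(f.round(1),dockpos().round(2),get_obs()['time_s'])
    if -f[0]<6.3 : x+=.12;bot.servo_line(D(x,-.8,47),velocity=.01)
    if -f[0]>9.5: x-=.1;bot.servo_line(D(x,-.8,47),velocity=.01)
np.save("x.npy",x)
E
```

```text
-78.3 -1.7 0.3 0.2
-77.9 -2.8 0.2 0.6
-77.78 -3.0 0.3 2.1
-77.66 -3.9 -0.1 2.5
-77.54 -5.1 0.4 3.2
-77.42 -5.4 0.4 4.1
-77.3 -5.6 0.3 4.3
-77.18 -6.4 0.5 4.6
c -5.9 0.4 4.4
-77.06 -6.4 0.6 4.8
c -6.4 0.2 5.0
-76.94 -7.3 1.0 5.3
c -6.7 0.6 5.5
-76.82 -7.1 0.7 6.0
c -7.7 1.0 5.8
15 23.6917
[-7.5  1.   5.8] [-77.83  -0.82  46.92] 27.0917
[-7.2  0.8  5.8] [-77.87  -0.83  46.92] 27.3333
[-7.4  0.8  6.4] [-77.84  -0.83  46.93] 27.575
[-7.1  0.6  6. ] [-77.85  -0.83  46.92] 27.8167
[-7.3  1.2  5.9] [-77.85  -0.84  46.92] 28.0583
```

Fx and Fz have risen together, so the fingertip is bearing down on the tab. That could be friction jamming rather than the stop. I'll raise the commanded height to relieve Fz and see whether the cassette moves.

```bash
python3 - <<'E'
from h import *
f0=np.load("f0.npy");x=float(np.load("x.npy"));z=47.
for i in range(12):
    z+=.12;bot.servo_line(D(x,-.8,z),velocity=.01);f=F(4)-f0
    print(round(z,2),f.round(1),dockpos().round(2))
    if f[2]<.8 or -f[0]>10.5: break
np.save("xz.npy",[x,z]);print(get_obs()['time_s'])
r=vision.read_camera("wrist");cv2.imwrite("pics/w4.png",r["frame"][:,:,::-1])
E
```

```text
47.12 [-7.1  0.8  4.4] [-77.83  -0.83  46.96]
47.24 [-6.3  0.8  2.9] [-77.85  -0.84  46.97]
47.36 [-6.3  0.8  1.3] [-77.87  -0.84  47.01]
47.48 [-5.7  0.6  0.3] [-77.85  -0.86  47.05]
29.1917
```

View pics/w4.png

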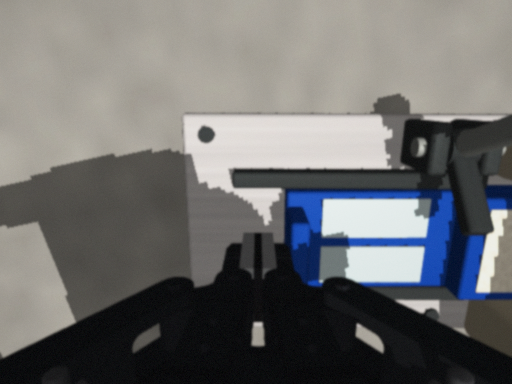

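```bash
python3 - <<'E'
from h import *
f0=np.load("f0.npy");x,z=np.load("xz.npy")
for i in range(14):
    x+=.15;z+=.08;bot.servo_line(D(x,-.8,z),velocity=.01);f=F(4)-f0
    print(round(x,2),round(z,2),f.round(1),dockpos().round(2))
    if -f[0]>9 : break
for i in range(4):
    bot.dwell(.2);f=F(5)-f0;print(f.round(1),dockpos().round(2),get_obs()['time_s'])
np.save("xz.npy",[x,z])
E
```

```text
-76.67 47.56 [-6.3  1.   0.3] [-77.84  -0.88  47.08]
-76.52 47.64 [-5.9  0.6 -0.2] [-77.84  -0.92  47.1 ]
-76.37 47.72 [-6.5  0.7  0.1] [-77.81  -0.91  47.15]
-76.22 47.8 [-7.2  0.9 -0.2] [-77.82  -0.92  47.18]
-76.07 47.88 [-6.8  1.1 -0.4] [-77.78  -0.93  47.23]
-75.92 47.96 [-7.5  1.4  0.4] [-77.78  -0.96  47.27]
-75.77 48.04 [-8.3  1.4 -0.2] [-77.79  -0.97  47.33]
-75.62 48.12 [-7.7  0.8  0.3] [-77.76  -0.98  47.37]
-75.47 48.2 [-8.   1.4  0. ] [-77.74  -1.    47.39]
-75.32 48.28 [-8.6  1.3 -0. ] [-77.76  -1.02  47.43]
-75.17 48.36 [-8.9  1.2  0.2] [-77.69  -1.03  47.48]
-75.02 48.44 [-9.2  0.8  0.1] [-77.68  -1.03  47.53]
[-9.3  1.1  0.3] [-77.69  -1.03  47.53] 32.8833
[-9.3  1.1 -0.1] [-77.69  -1.03  47.53] 33.125
[-9.1  1.3 -0.2] [-77.7   -1.02  47.52] 33.3667
[-9.7  1.   0.1] [-77.72  -1.04  47.53] 33.6083
```

```bash
python3 - <<'E'
from h import *
r=vision.read_camera("wrist");pickle.dump(r,open("w5.pkl","wb"));im=r["frame"][:,:,::-1]
cv2.imwrite("pics/w5.png",cv2.resize(im[90:310,170:512],None,fx=2.3,fy=2.3,interpolation=cv2.INTER_CUBIC))
for p,z in(((234,178),.022),((286,195),.024),((184,114),.010),((184,114),.010)):
    w=ray(r,p,z)-D(0,0,0);print(p,1e3*w@ex,1e3*w@ey)
E
```

```text
(234, 178) -89.31441777848724 31.29128729049293
(286, 195) -64.87431058810397 23.60206012449771
(184, 114) -113.7708682174352 60.117864392384476
(184, 114) -113.7708682174352 60.117864392384476
```

View pics/w5.png

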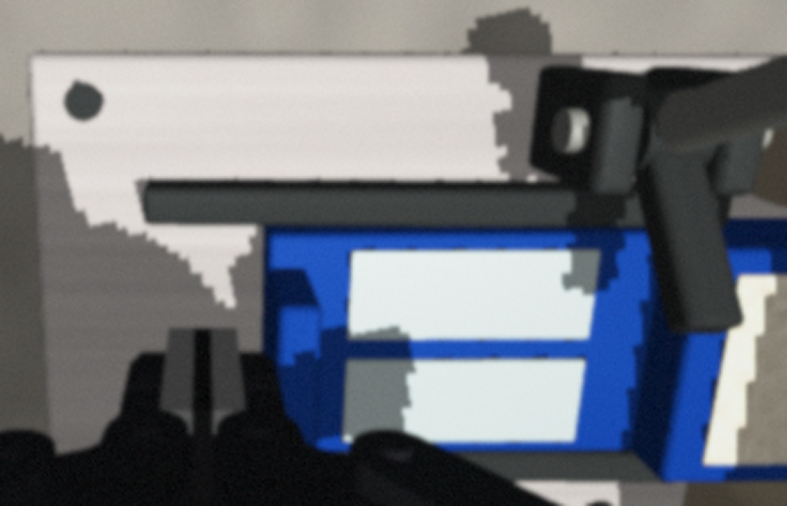

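Even with Fz at 0 it holds rigidly at 9 N. The crop puts the trailing face at x≈-65.5 mm (crop px 265), so the origin is near 4.5–5.5 mm, about the shallowest possible home. To rule out a yaw wedge, I'll push again from a different lateral point and see whether it stops at the same depth.

```bash
python3 - <<'E'
from h import *
f0=np.load("f0.npy")
bot.servo_line(D(-80,-.8,47.3),velocity=.03);bot.servo_line(D(-80,3.5,47),velocity=.03);bot.dwell(.1)
print("free",(F(6)-f0).round(1))
bot.servo_line(D(-78.4,3.5,47),velocity=.02)
x,z=-78.4,47.
for i in range(20):
    x+=.2;z=47+max(0,x+77.8)*.5;bot.servo_line(D(x,3.5,z),velocity=.02);f=F(3)-f0
    print(round(x,2),f.round(1),dockpos().round(2))
    if -f[0]>7.7 : break
for i in range(5):
    bot.dwell(.2);f=F(5)-f0;print(f.round(1),dockpos().round(2),get_obs()['time_s'])
E
```

```text
free [-0.  -0.1  0.1]
-78.2 [-0.2  0.2 -0.3] [-78.18   3.49  47.01]
-78.0 [-0.4 -0.3 -0.5] [-78.11   3.49  46.97]
-77.8 [-1.4 -0.2  0.6] [-78.02   3.49  46.96]
-77.6 [-2.7  0.   1. ] [-77.97   3.46  46.98]
-77.4 [-4.  -0.  -0.1] [-77.91   3.45  47.03]
-77.2 [-5.3  0.4 -0.4] [-77.87   3.43  47.1 ]
-77.0 [-5.5  1.2 -0.3] [-77.85   3.42  47.15]
-76.8 [-5.9  0.9 -0.1] [-77.82   3.41  47.19]
-76.6 [-6.6  1.  -0.1] [-77.86   3.39  47.21]
-76.4 [-6.9  1.2 -0.2] [-77.82   3.39  47.25]
-76.2 [-6.9  1.2  0.4] [-77.81   3.36  47.32]
-76.0 [-8.   1.2  0. ] [-77.78   3.36  47.4 ]
[-8.   1.4  0.1] [-77.82   3.37  47.37] 38.2083
[-7.2  1.4 -0.2] [-77.77   3.36  47.39] 38.45
[-7.7  1.5  0.2] [-77.82   3.37  47.37] 38.6917
[-8.   1.1 -0.5] [-77.77   3.35  47.36] 38.9333
[-7.7  1.2 -0. ] [-77.77   3.36  47.38] 39.175
```

Contact is at the same depth (-77.8) from a different lateral point, so this is the stop, and it was held at about 8 N for over 1 s. Next is the lever.

```bash
python3 - <<'E'
from h import *
o=down(q[2])
bot.servo_line(D(-90,3.5,47),velocity=.06);bot.servo_line(D(-95,3.5,170),velocity=.2)
bot.reach(D(7,100,170),o);bot.servo_line(D(7,98,97),velocity=.15);bot.dwell(.1)
f0=F(8);print(f0,get_obs()['time_s'])
y=98.;L=[]
while y>53.5 and get_obs()['time_s']<57:
    y-=1.2;yk=min(y-11,67);z=97+np.sqrt(62**2-(yk-47)**2)-58.7
    bot.servo_line(D(7,y,z),velocity=.05);f=F(1)-f0;L.append((round(y,1),*f.round(1)))
    if np.linalg.norm(f)>9: break
for l in L:print(*l)
print(get_obs()['time_s'])
r=vision.read_camera("side");cv2.imwrite("pics/s6.png",cv2.resize(r["frame"][140:260,210:370,::-1],None,fx=4,fy=4))
E
```

```text
[ 0.41021428  0.35695398 -0.08882676] 41.7417
96.8 0.1 -1.0 0.0
95.6 -1.0 -0.8 0.0
94.4 -0.8 -0.4 -1.0
93.2 -0.1 -0.4 0.3
92.0 -0.2 -0.4 0.1
90.8 -0.0 -0.1 0.1
89.6 0.8 -1.0 1.0
88.4 -0.3 0.1 1.0
87.2 -0.8 3.6 1.3
86.0 -1.3 4.6 3.2
84.8 -0.7 5.6 4.4
83.6 -0.2 4.0 3.7
82.4 0.3 3.8 2.8
81.2 1.0 2.5 1.3
80.0 0.9 0.9 2.1
78.8 -0.7 1.7 2.4
77.6 0.4 1.6 1.5
76.4 -0.7 0.5 0.0
75.2 -1.1 0.6 1.1
74.0 -1.5 -0.2 1.0
72.8 -0.5 0.2 0.3
71.6 0.6 -0.4 0.3
70.4 -1.8 -0.7 0.2
69.2 -0.5 -0.2 0.3
68.0 -0.7 -0.4 0.1
66.8 0.0 -0.4 -0.1
65.6 -1.1 0.2 0.6
64.4 0.2 -0.1 -0.6
63.2 0.2 -1.1 -0.2
62.0 -1.0 -0.2 0.6
60.8 0.1 0.5 0.6
59.6 -1.2 -0.4 0.2
58.4 -0.4 -0.4 -0.3
57.2 -0.0 -0.8 -0.1
56.0 -0.5 -0.4 0.6
54.8 -1.5 -0.0 -0.3
53.6 0.3 -1.1 -1.3
52.4 -0.0 0.1 0.6
51.5583
```

View pics/s6.png

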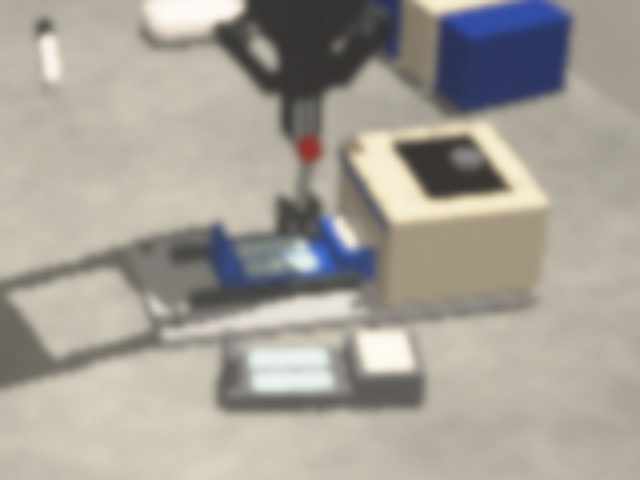

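The knob shows at crop px (308,150), in front of the fingertips, and the contact force has gone. I'll back off and compare it with the projected open and closed knob positions.

```bash
python3 - <<'E'
from h import *
bot.servo_line(D(7,85,99),velocity=.12);bot.servo_line(D(7,100,190),velocity=.2)
r=vision.read_camera("side");im=r["frame"]
for k in((7,27,90),(7,47,93),(7,67,90)):print(k,proj(r,D(*k)).round(1))
m=(im[...,0].astype(int)-im[...,1]>70)&(im[...,0].astype(int)-im[...,2]>70);ys,xs=np.nonzero(m[140:220,250:320]);print("red",xs.mean()+250,ys.mean()+140,len(xs))
print("tail top",proj(r,D(-65,0,47)).round(1),(get_obs()['wrist_force']).round(1),get_obs()['time_s'])
cv2.imwrite("pics/s7.png",cv2.resize(im[140:260,210:370,::-1],None,fx=4,fy=4))
E
```

```text
(7, 27, 90) [[286.6 176.7]]
(7, 47, 93) [[284.6 172.4]]
(7, 67, 90) [[282.7 170.1]]
red 287.14814814814815 176.2962962962963 27
tail top [[263.3 198. ]] [-0.4 -0.5 -0.3] 52.6917
```

View pics/s7.png

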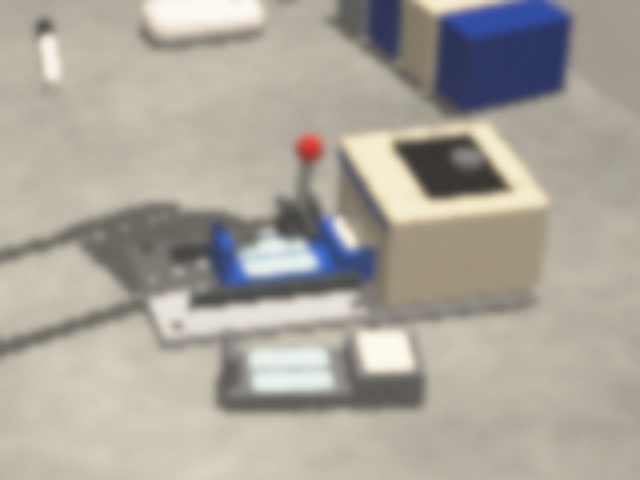

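The lever is closed: the knob is measured at px (287.1,176.3), against a predicted (286.6,176.7) for closed. The cassette still lies flat at the same place, and the arm is clear. Handing in.

```bash
python3 -c "
from workcell import *
hand_in();print(get_obs()['time_s'])"
```

```text
the job is handed in; nothing more can be done
the job is handed in; nothing more can be done
```

The cassette is home against the stop, the clamp lever is snapped closed, and I've handed the job in. The robot's clock read 52.7 s just before that, against the 64 s limit.

- **Cassette:** I slid it in with the closed fingertips and found the stop by feel. It held rigidly at about 7–9.5 N. I backed off and pushed again 4 mm to one side, and it stopped at the same depth. I then held about 8 N there for over a second. The highest total force I read on it was about 10 N.
- **Lever:** I pushed the knob along its arc, with a peak of about 7 N, and it snapped over. The last side picture puts the knob within 1 pixel of the predicted closed position. The cassette lies flat and in place, and the arm was clear with wrist force near zero.

**Checks that disagreed:**
- There was an early false contact reading, which was only sensor noise.
- About 3 mm short of the stop, the cassette caught briefly at about 4 N, then slid on.
- The picture puts the cassette's origin at about 4.5 mm along the dock, and the measured travel gives about 5.6 mm. Home can't be shallower than 5 mm and the required minimum is 3.5 mm, so this fits a stop at its shallowest setting. The vision estimate is only good to about 1–2 mm.

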